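Flip the status flag of the tested LED driver

ROBOT

A 6-joint arm with a two-finger parallel gripper is mounted at the origin on the work surface; the furniture and walls round the work are solid. World frame = base frame: x ahead of the robot, y to its left, z up, the work surface at z = 0. Lengths are in m, angles in rad, forces in N, time in s.
With the tool pointing down it reaches from about 0.275 to 0.775 m from the base axis. Payload 14.6 kg.
Tool frame: the origin (TCP) lies at the very end of the fingers, on their centre line; the grasp point (between the pads) lies robot.grip_point_offset behind it (robot.grip_point_offset is the distance from the TCP to the grasp point, in m); z points along the fingers, y is the line along which they close (so a half turn about z gives the same grasp; the last joint's range is limited). The gripper opens to 85 mm and grips with 20 to 120 N. Pads are 22 mm wide; open, the fingers measure 114 mm over their backs; the gripper's body (76 mm by 85 mm) begins 54 mm behind the grasp point. The pads swing forward as they close: fully open they stand 13 mm farther back than shut.
Start: joints at [-1.284, 0.263, -0.048, 1.259, 0, 1.415], TCP at [0.224, -0.475, 0.202] pointing down, gripper open.
Joint ranges: [-2.65, 2.65], [-0.89, 1.7], [-1.18, 1.37], [-2.13, 2.11], [-1.35, 1.29], [-3.14, 3.14]. Speed limits (rad/s): [1.89, 1.89, 2.57, 2.79, 3.14, 3.14].

INTERFACE

Orientations are given as a unit quaternion [w, x, y, z].
In Python, from cell import status, optics, ticket, models, robot gives the robot as it stands.
- The arm moves only by the shell command python3 -m jog 'ROWS' [FORCE]. ROWS is text: rows parted by semicolons, each of 5 numbers parted by spaces: the finger opening in mm, from 0 to 85.4, then the shift along the tool's x, y, z in mm, then the turn about the tool's z in rad. In form: fingers dx dy dz spin; .... A call has 1 to 12 rows; each row shifts and turns the commanded pose from where the row before left it, along the tool's axes as they then stand; what a row does not reach is not made up. A row lasts 1/10 s, in which the tool goes at most 50 mm and 8.59 degrees, less where a joint would pass 70% of its speed; a pose out of reach is approached as far as the arm can. A call with a gripper value outside its range is refused whole. The fingers move at their own pace and stop on an object; FORCE is the grip in N (left out, the last holds). Time passes only in rows, so rows that do not move let the fingers close. It gives the time, the measured TCP pose, the force, the opening and the grip force at its end, in the units of the state.
- status.state(): the state, without advancing time (a new reading comes with each control period).
- optics.snapshot(name): name is "scene" or "top" or "wrist"; returns a dict with "image" (400x640x3 uint8, blue, green, red), "range_z" (400x640 float32, m along the optical axis (not along the pixel's ray), 0 where there is no reading), "fx", "fy", "cx", "cy" (pixels), "xyz" and "orientation" of the camera in the world. Camera axes: x right, y up, looking along -z (the intrinsics and any distortion apply to the point x, -y, -z); pixel columns grow to the right and rows downward; lengths in m; the calibration is good to about 2 mm. A picture is of the moment at which its call begins.
- ticket.sign_off(): hands the job in; it is judged then, once.
Trained networks look in a picture, given as the dict that the camera call returned (one of the last four; its "shot" number tells which), for a name from the list of things; names that differ only in an ending like _2 or _b are one class to them, and where a whole thing is asked for, a point or a joint stands for the part that bears it (a point fixed in the world has none). Each returns a list of dicts, best first, with "confidence" (0 to 1); they miss things now and then, are a little off and sometimes report something else, mostly with a low value. They report only what shows in the picture. A call takes as long as a camera call.
- models.recognise(picture, name): "location" ([x, y, z] in m, in world coordinates, good to about 4 mm: the middle of the surface that is visible of it).
- models.pinpoint(picture, name): "location" ([x, y, z] in m, in world coordinates, good to about 4 mm: a listed point, or the origin of a listed thing).
The state is a dict: "time": time; "q": joint angles; "joint_velocities": joint speeds; "effort": joint torques, N m; "tcp_pos": TCP position; "ee_rot": TCP orientation; "contact_force": force on the tool from outside, world axes, zero at the start; "moment": the same for the moment, N m; "opening": opening from 0.0 (shut) to 1.0 (fully open); "finger_force": force on a finger pad.
Only numpy, scipy, OpenCV 4.12 (cv2) and the standard library are available. Lean on these libraries where they do the work, as an engineer would, in place of code of your own. Each camera call takes 0.05 s, during which the arm holds its last target. There are 200 camera calls.

TASK

The LED driver module has passed its test: on the flag stand next to it, turn the white flag right over its axle to the other side, so that the bar mark shows on top instead of the ring and the paddle lies fully down on its rest pegs. Do it by pressing and pushing gently with the fingertips only, without pinching the flag and without lifting or shifting its stand. Leave the other flag, next to the solder spool, and all other things as they are.

Things in the scene. Friction and masses are not known exactly. Their poses are not given: they have to be found in the camera images.
- stand_a: Loose flag stand a, the one next to the LED driver module (the flag to flip), 1.2 to 1.7 kg. Dark base plate 110 x 176 x 12 mm (x, y, z). Origin: centre of its underside; x along the axle, y along the base, z up. Cheeks 8 mm thick, 26 mm wide at x = +-46 mm, tops at z = 82 mm, hold the axle. Four rest pegs, 9 mm thick, tops at z = 67 mm, at x = +-29, y = +-57 mm.
- flag_a (a joint): White flag of stand_a, turning about the stand's x axis. 0: paddle flat on the +y pegs, ring face up, tail towards -y. pi/2: paddle up, tail down. pi: paddle flat on the -y pegs, bar face up. Stops at 0 and pi. Stiff friction hinge (about 0.05 N m): stays where it is left, moves under 1 to 2 N. Starts at 0 to 0.3.
- flag_a_axle (a point): Middle of the axle of flag a, 70 mm above the worktop; axes as stand_a. The flag's hub round it is 14 mm thick.
- flag_a_edge (a point): Middle of the outer edge of the paddle of flag a, 75 mm from the axle; the paddle is 74 mm wide along the axle and 6 mm thick, the point is mid-thickness. Turns with the flag.
- flag_a_tail (a point): Middle of the end of the tail of flag a: a tongue 26 mm wide, 6 mm thick, in the paddle's plane, reaching 45 mm from the axle on the side away from the paddle. Pressing it down lifts the paddle; below it is free space down to the base plate (top at 12 mm). Turns with the flag.
- stand_b: Loose flag stand b, the one next to the solder spool (to be left alone), 1.2 to 1.7 kg. Dark base plate 110 x 176 x 12 mm (x, y, z). Origin: centre of its underside; x along the axle, y along the base, z up. Cheeks 8 mm thick, 26 mm wide at x = +-46 mm, tops at z = 82 mm, hold the axle. Four rest pegs, 9 mm thick, tops at z = 67 mm, at x = +-29, y = +-57 mm.
- flag_b (a joint): White flag of stand_b, turning about the stand's x axis. 0: paddle flat on the +y pegs, ring face up, tail towards -y. pi/2: paddle up, tail down. pi: paddle flat on the -y pegs, bar face up. Stops at 0 and pi. Stiff friction hinge (about 0.05 N m): stays where it is left, moves under 1 to 2 N. Starts at 0 to 0.3.
- flag_b_axle (a point): Middle of the axle of flag b, 70 mm above the worktop; axes as stand_b. The flag's hub round it is 14 mm thick.
- flag_b_edge (a point): Middle of the outer edge of the paddle of flag b, 75 mm from the axle; the paddle is 74 mm wide along the axle and 6 mm thick, the point is mid-thickness. Turns with the flag.
- flag_b_tail (a point): Middle of the end of the tail of flag b: a tongue 26 mm wide, 6 mm thick, in the paddle's plane, reaching 45 mm from the axle on the side away from the paddle. Pressing it down lifts the paddle; below it is free space down to the base plate (top at 12 mm). Turns with the flag.
- driver: White LED driver module, box 33 x 125 x 21 mm with its short leads, loose, lying along the +x side of stand_a; origin under its centre.
- tray: Small blue tray with screws, 91 x 136 x 35 mm, loose, standing apart; origin under its centre.
- spool: Spool of solder wire standing on end, 58 mm across, 52 mm high, loose, by the +x side of stand_b; origin under its centre.
- pen_marker: Felt marker lying on the worktop, 138 mm long, 18 mm high, loose; origin under its centre.

How it is judged:
By the outcome, as a careful person would: the job done as asked, in the order asked, and still so for the second after the job is handed in, with the robot touching nothing.
It also fails if it takes over 58 s, if anything falls off the work surface, if the arm or the gripper's body presses on something with over 40 N, if the wrist force passes 120 N, or if a joint passes its speed limit or range.

## Working session

There is one attempt and no reset: what is moved stays moved. The work goes in short steps, Python scripts to look and compute and a shell command to move; the robot and the scene stay as the last step left them, time stands still between calls to the robot, and variables do not carry over. Pictures are saved under pics/ and viewed, at most 10 in all, crops included, and the job is handed in when it is done.

```bash
mkdir -p pics
cat > h.py <<'E'
import numpy as np,cv2
from cell import status,optics,ticket,models,robot
def find(p,names,f=models.pinpoint):
    for n in names:
        for r in f(p,n)[:3]: print(p.get('shot'),f.__name__,n,np.round(r['location'],4),round(r['confidence'],2))
E
python3 - <<'E'
from h import *
ps={n:optics.snapshot(n) for n in("top","scene")}
for n,p in ps.items():
    cv2.imwrite(f'pics/{n}0.png',p['image'])
    find(p,["stand_a","flag_a_axle","flag_a_edge","flag_a_tail","driver","spool","tray","pen_marker"])
    print(p['xyz'],p['orientation'],p['fx'])
s=status.state();print(s['time'],s['tcp_pos'],s['ee_rot'],s['contact_force'],robot.grip_point_offset)
E
```

```text
1 call stand_a [ 0.5669 -0.1759 -0.0017] 0.88
1 call stand_a [ 4.702e-01  3.199e-01 -2.000e-04] 0.64
1 call stand_a [ 0.5613 -0.1041  0.0818] 0.16
1 call flag_a_axle [ 0.5693 -0.1811  0.0711] 0.87
1 call flag_a_edge [ 0.5604 -0.1022  0.0822] 0.84
1 call flag_a_tail [ 0.5731 -0.2222  0.0574] 0.58
1 call driver [ 0.6656 -0.1761  0.0025] 0.75
1 call spool [0.5745 0.3328 0.0007] 0.97
1 call tray [ 0.6532  0.1852 -0.0019] 0.6
1 call pen_marker [ 0.6968 -0.0833  0.0007] 0.58
[0.30759934 0.0779714  1.35521987] [-0.688014   -0.07153582  0.07030065  0.71873303] 476.98198582742003
2 call stand_a [ 0.4714  0.3203 -0.0005] 0.95
2 call stand_a [ 0.5708 -0.1753 -0.0031] 0.69
2 call flag_a_axle [ 0.5697 -0.1753  0.0672] 0.56
2 call flag_a_edge [ 0.5652 -0.1047  0.0878] 0.63
2 call flag_a_tail [ 0.5701 -0.2221  0.0558] 0.75
2 call driver [ 0.6633 -0.1751 -0.0016] 0.53
2 call spool [0.5691 0.3341 0.0009] 0.76
2 call tray [0.6529 0.1842 0.0019] 0.71
2 call pen_marker [ 6.919e-01 -8.290e-02  6.000e-04] 0.51
[-0.05444376  0.80091951  0.95039584] [-0.31796818 -0.13225858  0.37720996  0.85971888] 477.39337883735175
0.9 [ 0.22447128 -0.47457323  0.20215448] [-4.01917512e-05  9.75699552e-01  2.19112715e-01  2.63280192e-07] [ 0.27744266  0.77186634 -0.47043659] 0.0187
```

View pics/top0.png

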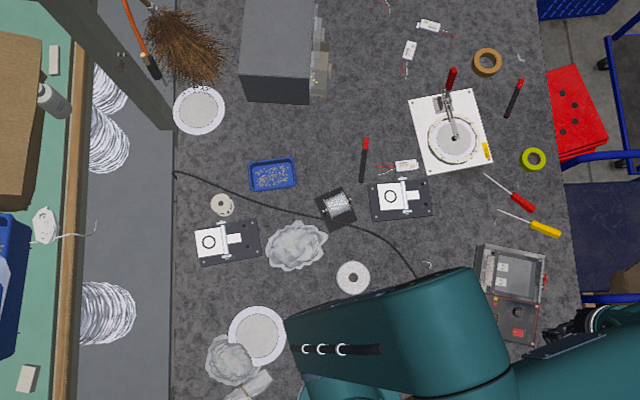

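View pics/scene0.png

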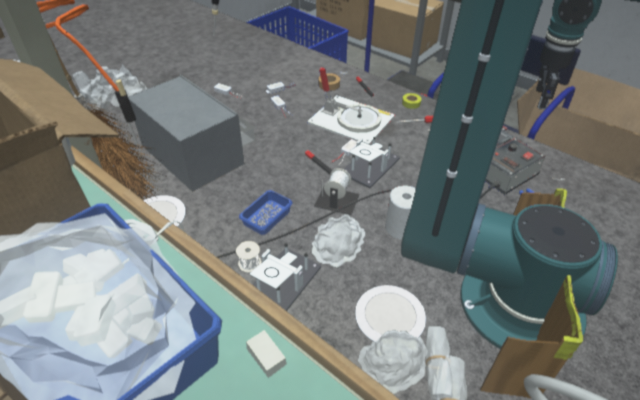

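The top view shows stand_a at about (400,198), with the driver above it at (405,166). Its paddle, ring up, is on the left (+y) and its tail points right. Stand_b and the spool are at (228,240). The scene view agrees. Next I move near stand_a, turn the tool and measure with the wrist camera.

```bash
python3 -m jog '0 0 0 -25 0; 0 0 0 -25 0; 0 39 -7.6 0 0; 0 39 -7.6 0 0; 0 39 -7.6 0 0; 0 39 -7.6 0 0; 0 39 -7.6 0 0; 0 39 -7.6 0 0; 0 39 -7.6 0 0; 0 39 -7.6 0 0; 0 39 -7.6 0 0; 0 39 -7.6 0 0'
python3 -m jog '0 0 0 0 -0.12; 0 0 0 0 -0.12; 0 0 0 0 -0.12; 0 0 0 0 -0.12; 0 0 0 0 -0.12; 0 0 0 0 -0.12; 0 0 0 0 -0.12; 0 0 0 0 -0.12; 0 0 0 0 -0.12; 0 0 0 0 -0.11; 0 0 0 0 0; 0 0 0 0 0'
python3 - <<'E'
from h import *
N=["stand_a","flag_a_axle","flag_a_edge","flag_a_tail","driver"]
for n in ("wrist","top"):
    p=optics.snapshot(n); print(p['xyz'])
    if n=="wrist": cv2.imwrite(f'pics/{n}1.png',p['image'])
    find(p,N)
E
```

```text
time: 2.1
tcp_pos: [0.5457, -0.2379, 0.2522]
ee_rot: [0.0, 0.976, 0.219, 0.0]
contact_force: [0.9, -1.3, 1.0]
opening: 0.001
finger_force: 0.0
time: 3.3
tcp_pos: [0.5445, -0.2391, 0.2521]
ee_rot: [-0.0, 0.686, 0.727, -0.0]
contact_force: [-0.4, 0.3, -0.7]
opening: 0.003
finger_force: 0.0
[ 0.53977775 -0.1558729   0.42315053]
3 call stand_a [ 0.5667 -0.1781  0.0014] 0.92
3 call stand_a [ 0.5712 -0.2246  0.0622] 0.59
3 call flag_a_axle [ 0.5689 -0.1759  0.0708] 0.76
3 call flag_a_edge [ 0.5682 -0.1066  0.0884] 0.56
3 call flag_a_tail [ 0.5703 -0.2229  0.0594] 0.69
3 call driver [ 6.690e-01 -1.765e-01 -2.000e-04] 0.94
[0.30759934 0.0779714  1.35521987]
4 call stand_a [0.4676 0.317  0.0011] 0.91
4 call stand_a [ 5.704e-01 -1.773e-01  4.000e-04] 0.89
4 call flag_a_edge [ 0.6641 -0.1772  0.0032] 0.73
4 call flag_a_edge [ 0.5606 -0.1024  0.0848] 0.7
4 call flag_a_edge [0.6571 0.1878 0.0016] 0.22
4 call flag_a_tail [ 0.5748 -0.2209  0.0568] 0.83
4 call driver [ 6.631e-01 -1.773e-01 -5.000e-04] 0.81
4 call driver [ 0.5715 -0.2219  0.0599] 0.52
4 call driver [ 0.5639 -0.0994  0.0831] 0.3
```

View pics/wrist1.png

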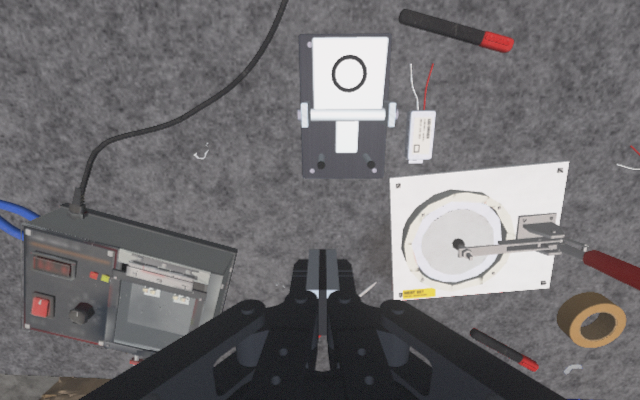

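The wrist view shows the axle at (348,115), the ring paddle at (349,73) and the tail at (347,137), all aligned with the tool axes (tool x = stand +y). I'll move over the tail and press it down.

```bash
python3 -m jog '0 15 14 0 0; 0 15.5 14 0 0; 0 0 0 40 0; 0 0 0 40 0; 0 0 0 40 0; 0 0 0 30 0; 0 0 0 15 0; 0 0 0 0 0; 0 0 0 0 0'
python3 - <<'E'
from h import *
p=optics.snapshot("wrist");cv2.imwrite('pics/w2.png',p['image'])
E
```

```text
time: 4.8
tcp_pos: [0.5709, -0.2071, 0.0878]
ee_rot: [0.0, 0.685, 0.728, 0.0]
contact_force: [0.5, -0.2, -0.0]
opening: 0.0
finger_force: 0.0
```

View pics/w2.png

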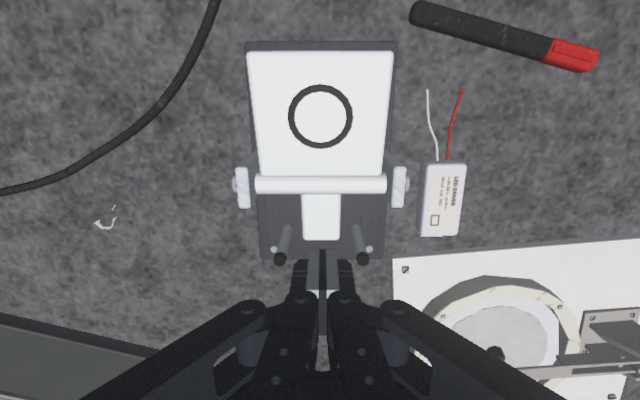

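The wrist view shows the tail centred at column 320, ending at row 240, with the fingertips in line at about (323,255). I'll check by calculation that the tip is over the tail.

```bash
cat >> h.py <<'E'
from scipy.spatial.transform import Rotation as R
def world(p,u,v):
    d=float(p['range_z'][v,u]); o=p['orientation']
    c=np.array([(u-p['cx'])/p['fx']*d,-(v-p['cy'])/p['fy']*d,-d])
    return R.from_quat([o[1],o[2],o[3],o[0]]).apply(c)+p['xyz']
E
python3 - <<'E'
from h import *
p=optics.snapshot("wrist")
for u,v in [(320,236),(306,215),(335,215),(320,184),(320,56),(320,165),(323,254),(323,262),(312,262),(336,262),(323,280)]: print(u,v,np.round(world(p,u,v),4))
E
```

```text
320 236 [ 0.5704 -0.2176  0.0628]
306 215 [ 0.5602 -0.201   0.0669]
335 215 [ 0.5792 -0.1998  0.0671]
320 184 [ 0.5681 -0.1768  0.0759]
320 56 [ 0.5641 -0.1076  0.0893]
320 165 [ 0.5674 -0.1652  0.0757]
323 254 [ 0.5709 -0.1963  0.1269]
323 262 [ 0.5709 -0.1967  0.1335]
312 262 [ 0.5659 -0.1969  0.1337]
336 262 [ 0.5769 -0.1972  0.1319]
323 280 [ 0.5708 -0.1971  0.1472]
```

```bash
python3 -m jog '0 0 0 8 0; 0 0 0 6 0; 0 0 0 5 0; 0 0 0 5 0; 0 0 0 4 0; 0 0 0 4 0; 0 0 0 0 0'; python3 -m jog '0 0 0 4 0; 0 0 0 4 0; 0 0 0 4 0; 0 0 0 4 0; 0 0 0 0 0'
python3 - <<'E'
from h import *
p=optics.snapshot("wrist");cv2.imwrite('pics/w3.png',p['image'])
find(p,["stand_a","flag_a_edge","flag_a_axle"])
E
```

```text
time: 5.6
tcp_pos: [0.5704, -0.2069, 0.0546]
ee_rot: [-0.0, 0.685, 0.728, -0.0]
contact_force: [-0.1, -0.6, 0.1]
opening: 0.001
finger_force: 0.0
time: 6.1
tcp_pos: [0.5705, -0.2069, 0.0387]
ee_rot: [-0.0, 0.685, 0.728, -0.0]
contact_force: [0.2, -0.4, 0.4]
opening: -0.0
finger_force: 0.0
7 call stand_a [ 5.651e-01 -1.755e-01 -1.000e-04] 0.9
7 call flag_a_edge [ 0.5667 -0.1053  0.0884] 0.96
7 call flag_a_axle [ 0.5657 -0.1776  0.0683] 0.76
```

View pics/w3.png

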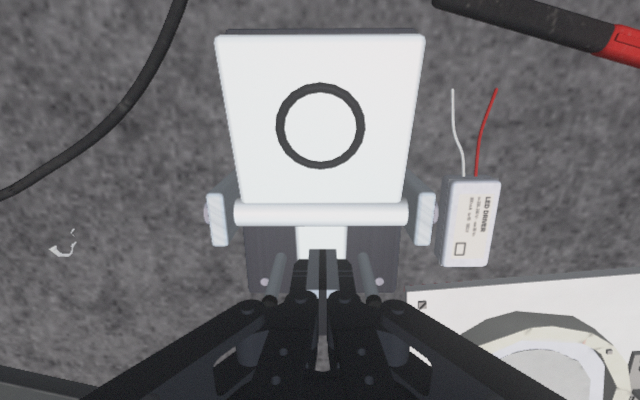

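The wrist view shows the flag unmoved, with the paddle still ring up, and the force is about zero. The fingertip seems to end above the reported TCP. I'll measure its depth.

Run:
```python
from h import *
p=optics.snapshot("wrist"); s=status.state(); print(s['tcp_pos'],s['q'],p['xyz'],p['orientation'])
for u in (316,323,329):
  for v in (235,243,247,250,253,256,260,270,285): print(u,v,np.round(world(p,u,v),4),p['image'][v,u])
# project TCP
o=p['orientation'];c=R.from_quat([o[1],o[2],o[3],o[0]]).inv().apply(np.array(s['tcp_pos'])-p['xyz'])
print('tcp px',p['cx']+p['fx']*c[0]/-c[2],p['cy']+p['fy']*c[1]/c[2])
p=optics.snapshot("scene");cv2.imwrite('pics/s4.png',cv2.resize(p['image'][110:230,300:460],None,fx=5,fy=5,interpolation=cv2.INTER_CUBIC))
```

```text
[ 0.57065445 -0.2070247   0.0393061 ] [-4.82167990e-01  4.91057361e-01 -1.46080586e-01  9.33537998e-01
 -2.88641213e-05  1.02764267e+00] [ 0.56560918 -0.12374724  0.21029198] [ 0.98583406 -0.16500567 -0.00515023  0.02962793]
316 235 [ 0.5666 -0.1907  0.0688] [233 232 229]
316 243 [ 0.5669 -0.1956  0.0677] [232 231 228]
316 247 [ 0.567  -0.1983  0.0668] [232 231 228]
316 250 [ 0.567  -0.1967  0.073 ] [101  96  93]
316 253 [ 0.5671 -0.1972  0.075 ] [97 92 88]
316 256 [ 0.5671 -0.1965  0.0793] [97 91 89]
316 260 [ 0.5672 -0.1965  0.0829] [96 92 88]
316 270 [ 0.5674 -0.1974  0.0901] [95 91 86]
316 285 [ 0.5676 -0.1972  0.1016] [92 86 82]
323 235 [ 0.5701 -0.1904  0.0689] [233 232 230]
323 243 [ 0.5704 -0.1951  0.0683] [231 231 228]
323 247 [ 0.5706 -0.1981  0.0667] [232 232 228]
323 250 [ 0.5705 -0.1969  0.0722] [57 54 54]
323 253 [ 0.5705 -0.1972  0.0748] [56 55 56]
323 256 [ 0.5705 -0.1969  0.0782] [57 55 54]
323 260 [ 0.5704 -0.1968  0.0822] [55 53 53]
323 270 [ 0.5705 -0.1975  0.0895] [52 49 49]
323 285 [ 0.5704 -0.1968  0.102 ] [43 42 41]
329 235 [ 0.573  -0.1899  0.0696] [233 232 230]
329 243 [ 0.5734 -0.1954  0.0674] [232 232 229]
329 247 [ 0.5735 -0.1975  0.0677] [232 231 228]
329 250 [ 0.5734 -0.1964  0.0729] [99 94 91]
329 253 [ 0.5733 -0.1966  0.0755] [99 95 90]
329 256 [ 0.5732 -0.1963  0.079 ] [99 93 88]
329 260 [ 0.5731 -0.1962  0.083 ] [97 92 89]
329 270 [ 0.5731 -0.1971  0.0899] [95 89 86]
329 285 [ 0.5727 -0.196   0.103 ] [92 86 83]
tcp px 322.1237531290164 238.967541396262
```

View pics/s4.png

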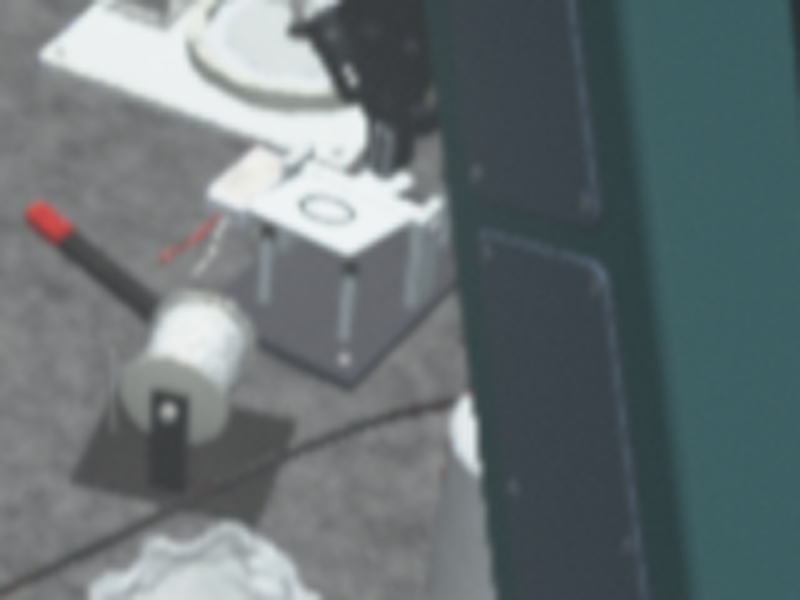

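The scene view shows the flag still flat, with the fingertips just above the tail at about (385,165) in the crop. By depth, the tip is about 33 mm short of the reported TCP. So I'll go by what the camera shows and continue down gently.

```bash
python3 -m jog '0 0 0 2 0; 0 0 0 2 0; 0 0 0 2 0; 0 0 0 2 0; 0 0 0 0 0'
python3 - <<'E'
from h import *
p=optics.snapshot("wrist"); s=status.state(); print(s['tcp_pos'],s['contact_force'])
for u,v in [(323,215),(323,235),(323,243),(323,250),(323,256),(323,50),(323,100)]: print(u,v,np.round(world(p,u,v),4),p['image'][v,u])
E
```

```text
time: 6.9
tcp_pos: [0.5705, -0.207, 0.0309]
ee_rot: [-0.0, 0.685, 0.728, -0.0]
contact_force: [0.1, -0.3, -0.5]
opening: 0.004
finger_force: 0.0
[ 0.57047228 -0.20697558  0.03093956] [ 0.59916359 -0.11716098 -0.94958577]
323 215 [ 0.5689 -0.1742  0.0748] [227 224 221]
323 235 [ 0.5698 -0.1872  0.0673] [223 220 216]
323 243 [ 0.5701 -0.1933  0.0634] [223 219 215]
323 250 [ 0.5704 -0.1968  0.0639] [57 54 53]
323 256 [ 0.5704 -0.1971  0.0695] [58 55 55]
323 50 [ 0.5647 -0.1022  0.0117] [115 110 109]
323 100 [ 0.5659 -0.1261  0.1045] [224 219 216]
```

```bash
python3 -m jog '0 0 0 4 0; 0 0 0 4 0; 0 0 0 4 0; 0 0 0 0 0'
python3 - <<'E'
from h import *
p=optics.snapshot("wrist"); s=status.state(); print(s['tcp_pos'],s['contact_force'])
cv2.imwrite('pics/w5.png',p['image'])
for u,v in [(323,215),(323,235),(323,243),(323,250),(323,256),(323,100),(323,150),(250,307),(395,307),(345,300),(300,300),(380,340)]: print(u,v,np.round(world(p,u,v),4),p['image'][v,u])
E
```

```text
time: 7.35
tcp_pos: [0.5703, -0.2069, 0.0185]
ee_rot: [-0.0, 0.685, 0.728, -0.0]
contact_force: [-0.1, 0.2, 0.2]
opening: 0.004
finger_force: 0.0
[ 0.57031095 -0.20683724  0.01872098] [-0.29667348 -0.53385023  0.11112813]
323 215 [ 0.5679 -0.1612  0.0947] [205 199 195]
323 235 [ 0.5689 -0.1772  0.0758] [239 238 239]
323 243 [ 0.5691 -0.1811  0.075 ] [228 224 221]
323 250 [ 0.5701 -0.1966  0.0518] [57 57 56]
323 256 [ 0.5701 -0.1966  0.0577] [56 55 55]
323 100 [ 0.566  -0.1279  0.0111] [96 90 87]
323 150 [ 0.5662 -0.1343  0.1286] [228 226 225]
250 307 [ 0.5447 -0.1954  0.0984] [46 41 41]
395 307 [ 0.5948 -0.1926  0.0981] [45 43 42]
345 300 [ 0.5779 -0.1944  0.0932] [64 57 56]
300 300 [ 0.5617 -0.1944  0.0945] [63 59 55]
380 340 [ 0.5905 -0.2046  0.1009] [62 57 52]
```

View pics/w5.png

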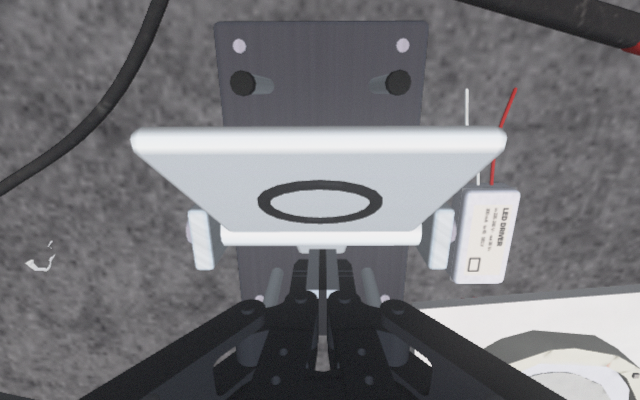

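The wrist view shows the paddle standing up at about 54°: its edge is at row 140, the ring side faces the finger, and the +y pegs are free at (243,82) and (398,82). The stand has not moved. Next I retract upwards, cross over to the +y side and lower behind the paddle.

```bash
python3 -m jog '0 0 0 -10 0; 0 0 0 -27 0; 0 0 0 -30 0; 0 0 0 -30 0; 0 0 0 -20 0; 0 0 0 0 0; 0 25 0 0 0; 0 25 0 0 0; 0 25 0 0 0; 0 25 0 0 0; 0 0 0 0 0'
python3 - <<'E'
from h import *
p=optics.snapshot("wrist"); s=status.state(); print(s['tcp_pos'])
cv2.imwrite('pics/w6.png',p['image'])
p=optics.snapshot("top");find(p,["flag_a_edge","stand_a"])
E
```

```text
time: 8.5
tcp_pos: [0.5639, -0.1047, 0.1361]
ee_rot: [-0.001, 0.684, 0.729, 0.0]
contact_force: [0.3, -0.3, -0.2]
opening: -0.002
finger_force: 0.0
[ 0.56417692 -0.10602082  0.13612165]
13 call stand_a [ 0.4668  0.3177 -0.0028] 0.56
```

View pics/w6.png

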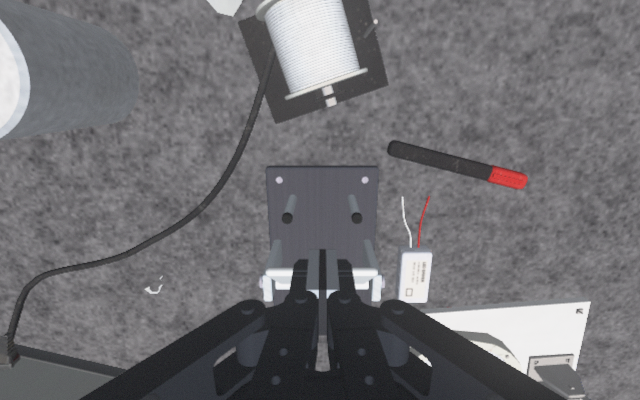

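The wrist view shows the stand from the +y side, with free pegs at (287,217) and (356,217) and a white bar at row 275 beside the fingers. I'll check depths before lowering.

Run:
```python
from h import *
p=optics.snapshot("wrist")
for u,v in [(323,252),(323,260),(275,260),(275,268),(290,268),(290,273),(290,278),(290,284),(290,290),(372,273),(372,282),(278,250)]: print(u,v,np.round(world(p,u,v),4),p['image'][v,u])
```

```text
323 252 [ 0.5644 -0.098   0.1704] [44 42 41]
323 260 [ 0.5643 -0.0979  0.1783] [47 44 43]
275 260 [ 0.5257 -0.1706  0.0553] [117 110 104]
275 268 [ 0.5358 -0.133   0.1301] [243 243 243]
290 268 [ 0.5452 -0.1336  0.1281] [243 243 243]
290 273 [ 0.545  -0.1396  0.1246] [216 213 208]
290 278 [ 0.5429 -0.1617  0.0966] [212 206 201]
290 284 [ 0.5415 -0.181   0.076 ] [217 214 211]
290 290 [ 0.551  -0.1024  0.1962] [44 40 39]
372 273 [ 0.5997 -0.1372  0.1232] [210 204 198]
372 282 [ 0.6102 -0.1724  0.0798] [179 171 163]
278 250 [ 0.5258 -0.171   0.0355] [112 105 100]
```

```bash
python3 -m jog '0 2 0 20 0; 0 0 0 20 0; 0 0 0 12 0; 0 0 0 0 0; 0 -10 0 0 0; 0 -10 0 0 0; 0 -8 0 0 0; 0 -8 0 0 0; 0 -8 0 0 0; 0 -8 0 0 0; 0 -8 0 0 0; 0 0 0 0 0'
python3 - <<'E'
from h import *
p=optics.snapshot("wrist")
cv2.imwrite('pics/w7.png',p['image'])
p=optics.snapshot("top");find(p,["flag_a_edge","stand_a","flag_a_axle"])
E
```

```text
time: 9.95
tcp_pos: [0.5681, -0.1661, 0.0841]
ee_rot: [0.0, 0.686, 0.728, -0.0]
contact_force: [1.1, 0.6, -0.3]
opening: -0.002
finger_force: 0.0
16 call flag_a_edge [ 6.670e-01 -1.762e-01  4.000e-04] 0.48
16 call stand_a [ 0.5689 -0.1757 -0.0026] 0.96
16 call stand_a [0.4655 0.3155 0.0028] 0.92
16 call stand_a [0.476  0.2759 0.0578] 0.55
```

View pics/w7.png

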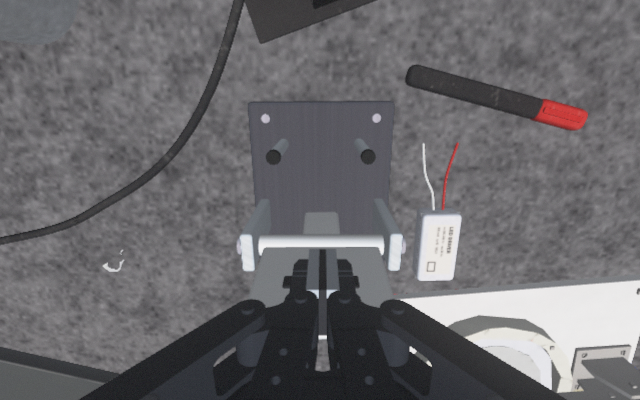

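The wrist view shows the paddle past vertical: the tail now points to +y, at (320,222), and the stand is in place. I'll continue pushing, then press down.

```bash
python3 -m jog '0 -8 0 0 0; 0 -8 0 0 0; 0 -8 0 0 0; 0 -8 0 0 0; 0 -8 0 0 0; 0 -6 0 0 0; 0 0 0 0 0'
python3 -m jog '0 0 0 6 0; 0 0 0 6 0; 0 0 0 6 0; 0 0 0 5 0; 0 0 0 5 0; 0 0 0 4 0; 0 0 0 3 0; 0 0 0 0 0'
python3 - <<'E'
from h import *
p=optics.snapshot("wrist"); s=status.state(); print(s['tcp_pos'],s['contact_force'])
for v in (160,180,195,205,215,225,235,245,250,256): print(v,np.round(world(p,323,v),4),p['image'][v,323])
E
```

```text
time: 10.9
tcp_pos: [0.5709, -0.212, 0.0841]
ee_rot: [0.0, 0.686, 0.728, -0.0]
contact_force: [0.8, 1.5, 0.2]
opening: -0.003
finger_force: 0.0
time: 11.7
tcp_pos: [0.5707, -0.2109, 0.0487]
ee_rot: [-0.0, 0.685, 0.728, -0.0]
contact_force: [-0.1, -0.3, 0.3]
opening: -0.004
finger_force: 0.0
[ 0.57075708 -0.21092733  0.04902507] [-0.10117218  0.09998284  0.62344339]
160 [ 0.5679 -0.1586  0.0703] [230 230 232]
180 [ 0.5685 -0.1684  0.0708] [233 232 234]
195 [ 0.5689 -0.1744  0.0759] [228 226 225]
205 [ 0.5692 -0.1797  0.0754] [230 228 226]
215 [ 0.5696 -0.1857  0.0735] [230 230 232]
225 [ 0.5699 -0.1908  0.074 ] [232 232 234]
235 [ 0.5702 -0.1959  0.0749] [232 232 234]
245 [ 0.5706 -0.2017  0.0746] [232 232 233]
250 [ 0.5705 -0.2007  0.0819] [67 66 68]
256 [ 0.5705 -0.2012  0.0869] [64 63 65]
```

It is almost flat. I'll finish farther out on the paddle, pressing until the force shows it is on the pegs.

```bash
python3 -m jog '0 0 0 -6 0; 0 -9 0 0 0; 0 -9 0 0 0; 0 0 0 4 0; 0 0 0 2 0; 0 0 0 1 0; 0 0 0 1 0; 0 0 0 0 0'; python3 -m jog '0 0 0 1 0; 0 0 0 1 0; 0 0 0 0 0'
```

```text
time: 12.55
tcp_pos: [0.5719, -0.2287, 0.047]
ee_rot: [-0.0, 0.685, 0.728, -0.0]
contact_force: [-0.1, -0.0, -0.3]
opening: 0.006
finger_force: 0.0
time: 12.85
tcp_pos: [0.5719, -0.2289, 0.0451]
ee_rot: [-0.0, 0.685, 0.728, 0.0]
contact_force: [-0.1, -0.5, -0.2]
opening: 0.001
finger_force: 0.0
```

```bash
python3 -m jog '0 0 0 1 0; 0 0 0 0 0'; python3 -m jog '0 0 0 1 0; 0 0 0 0 0'
```

```text
time: 13.05
tcp_pos: [0.5719, -0.2289, 0.0441]
ee_rot: [-0.0, 0.685, 0.728, 0.0]
contact_force: [0.2, 0.1, 0.2]
opening: 0.001
finger_force: 0.0
time: 13.25
tcp_pos: [0.5721, -0.229, 0.0437]
ee_rot: [0.0, 0.685, 0.728, 0.0]
contact_force: [-2.4, 1.5, 8.2]
opening: 0.002
finger_force: 3.9
```

Force is 8 N, so the paddle is on the pegs. I'll retract and check.

```bash
python3 -m jog '0 0 0 -10 0; 0 0 0 -30 0; 0 0 0 -40 0; 0 0 0 -40 0; 0 -40 0 -30 0; 0 -40 0 0 0; 0 -30 0 0 0; 0 0 0 0 0; 0 0 0 0 0; 0 0 0 0 0'
python3 - <<'E'
from h import *
p=optics.snapshot("wrist");cv2.imwrite('pics/w8.png',p['image']);find(p,["flag_a_edge","flag_a_tail","stand_a","driver"])
p=optics.snapshot("top");find(p,["flag_a_edge","stand_a","driver"])
E
```

```text
time: 14.25
tcp_pos: [0.5786, -0.3379, 0.1935]
ee_rot: [-0.0, 0.685, 0.729, 0.0]
contact_force: [0.4, 0.1, 0.6]
opening: -0.002
finger_force: 0.0
18 call flag_a_edge [ 0.5786 -0.2528  0.0711] 0.59
18 call stand_a [ 0.5653 -0.1789  0.0024] 0.57
18 call driver [ 6.647e-01 -1.772e-01 -4.000e-04] 0.7
19 call flag_a_edge [ 0.5718 -0.2474  0.0643] 0.78
19 call stand_a [0.4691 0.3183 0.0007] 0.96
19 call stand_a [ 0.5677 -0.1739  0.0013] 0.86
19 call driver [ 0.6642 -0.1794  0.0009] 0.5
```

View pics/w8.png

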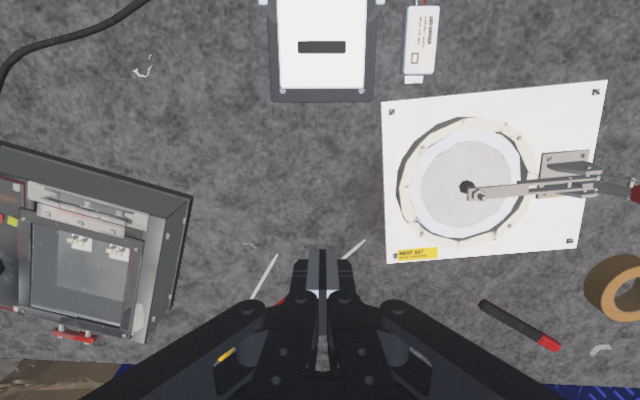

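The wrist view shows the bar mark on top at (321,47), the paddle down and the stand and driver in place. I'll check the slope, then hand in.

Run:
```python
from h import *
p=optics.snapshot("wrist")
P=np.array([world(p,u,v) for u in range(290,355,4) for v in range(20,82,3)]);P=P[(P[:,2]>.05)&(P[:,2]<.1)]
k=np.polyfit(P[:,1],P[:,2],1);print(len(P),k[0],np.polyval(k,-.245),np.polyval(k,-.18))
if abs(k[0])<.05: print(ticket.sign_off())
```

```text
355 0.0024431628683942402 0.07250602198366486 0.07266482757011047
the job is handed in; nothing more can be done
None
```

The white flag on stand_a is turned over, bar mark on top and paddle lying flat on its -y rest pegs (slope about 0.002). Stand_a and the driver did not visibly shift, the robot only came near stand_a, and the job was handed in at about 14 s; no verdict was returned.

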